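# Clear the vegetable scraps into the bowl

### The arm

A 6-joint arm with a two-finger parallel gripper is mounted at the origin on the work surface. World frame = base frame: x ahead of the robot, y to its left, z up, the work surface at z = 0. Lengths are in m, angles in degrees, forces in N, time in s.
With the tool pointing down it reaches from about 0.375 to 0.9 m from the base axis. Payload 3.1 kg.
Tool frame: the origin (TCP) lies between the finger pads; the fingertips stand 11 mm ahead of it and the grasp point (between the pads) lies 8 mm behind it; z points along the fingers, y is the line along which they close (so a half turn about z gives the same grasp; the last joint's range is limited). The gripper opens to 87 mm and grips with 3 to 60 N. Pads are 19 mm wide; open, the fingers measure 117 mm over their backs; the gripper's body (75 mm by 190 mm) begins 51 mm behind the grasp point.
Start: joints at [64.945, 30.224, 82.088, -0, 67.689, -10.227], TCP at [0.16, 0.604, 0.234] pointing down, gripper open.
Joint ranges: [-176.69, 176.69], [-43.24, 126.21], [12.49, 139.97], [-82, 262], [0, 151.66], [-163.58, 163.58]. Speed limits (degrees/s): [159.86, 159.86, 180, 180, 180, 180].

### API

Orientations are given as a 3x3 rotation matrix whose columns are the frame's x, y, z axes.
In Python, from rig import bot, viewer, workorder, models gives the robot as it stands.
- The arm moves only by the shell command python3 -m jog 'ROWS'. ROWS is JSON, a list of rows, each a list of 7 numbers: the opening, from 0 (shut) to 1 (fully open), then the shift along the tool's x, y, z in m, then the turn, a rotation vector about the tool's x, y, z in degrees. In form: [[claw, x, y, z, ax, ay, az], ...]. A call has 1 to 20 rows; each row is the pose to reach, as a shift and turn from the pose commanded when the call began, along the tool's axes at that moment; what a row does not reach only later rows make up. A row lasts 1/8 s, in which the tool goes at most 62.5 mm and 10.7 degrees, less where a joint would pass 70% of its speed; a pose out of reach is approached as far as the arm can. A call with a gripper value outside its range is refused whole. The fingers move at their own pace and stop on an object; the grip force is fixed at half the most. Time passes only in rows, so rows that repeat a pose let the fingers close. It gives the time, the measured TCP pose, the force, the opening and the grip force at its end, in the units of the state.
- bot.read_state(): the state, without advancing time (a new reading comes with each control period).
- viewer.capture(name): name is "scene" or "top" or "wrist"; returns (picture, depth): 480x640x3 uint8, blue, green, red; 480x640 float32, m along the optical axis (not along the pixel's ray), 0 where there is no reading.
- viewer.camera_info(name): a dict with "fx", "fy", "cx", "cy" (pixels), "world_to_cam" (4x4, takes a point from world to camera coordinates). Camera axes: x right, y down, z forward; pixel columns grow to the right and rows downward; lengths in m; the calibration is good to about 2 mm. A picture is of the moment at which its call begins: read the wrist's pose just before it. camera_info takes no time and is no camera call; for the wrist camera it gives the pose at the moment of the call.
- workorder.hand_in(): hands the job in; it is judged then, once.
Trained networks look in the newest picture that a camera, given by its name, has taken for a name from the list of things; names that differ only in an ending like _2 or _b are one class to them, and where a whole thing is asked for, a point or a joint stands for the part that bears it (a point fixed in the world has none). Each returns a list of dicts, best first, with "p" (0 to 1); they miss things now and then, are a little off and sometimes report something else, mostly with a low value. They report only what shows in the picture. A call takes as long as a camera call.
- models.outline_of(camera, thing): "mask" (480x640 bool, what is visible of it).
- models.tip_of(camera, thing): "xyz" ([x, y, z] in m, in world coordinates, good to about 4 mm: a listed point, or the origin of a listed thing).
The state is a dict: "time_s": time; "joint_positions": joint angles; "qvel": joint speeds; "tau": joint torques, N m; "position": TCP position; "tcp_rot": TCP orientation; "force": force on the tool from outside, world axes, zero at the start; "moment": the same for the moment, N m; "opening": opening from 0.0 (shut) to 1.0 (fully open); "grasp_force": force on a finger pad.
Only numpy, scipy, OpenCV 4.12 (cv2) and the standard library are available. Lean on these libraries where they do the work, as an engineer would, in place of code of your own. Each camera call takes 0.05 s, during which the arm holds its last target. There are 200 camera calls.

### The job

Clear all six vegetable scraps into the white bowl: pick up the three strays lying about on the counter and drop them in, and lift the little steel tray by its overhead handle and tip it over the bowl so that its three pieces slide out of the open side. Stand the empty tray back upright in the middle of its cork mat, and leave the bowl upright where it is and everything else on the counter undisturbed.

Things in the scene. Friction and masses are not known exactly. Their poses are not given: they have to be found in the camera images.
- bowl: Round white plastic scrap bowl, open on top, loose: rim diameter 170, 75 high, walls about 4. Origin: centre of its underside, z up.
- mat: Square cork mat 180 x 180, 5 thick, fixed to the counter; the home of the tray. Origin: centre of its underside.
- tray: Loose steel tray (220 g). Floor 130 (x) by 110 (y), 4 thick; edges 22 high on both y sides and the +x side; the -x side is open: the mouth. Posts 14 wide at the middle of the y sides carry a black bar along y over the tray, 120 long, 14 wide (x), 16 high, its centre 88 above the underside. Origin: centre of the underside, z up.
- tray_grip (a point): Middle of the tray's black handle bar, 88 above the tray's underside; axes as the tray's (bar along y, pinch it across x).
- tray_mouth (a point): Middle of the tray's open edge, on the floor's upper face, 65 from the centre towards the tray's -x; axes as the tray's.
- tray_carrot: Orange carrot end, a short cone frustum standing on its flat wide face: diameter 34 at the foot, 29 at the top, 24 high. Origin: centre of the foot, z up. Starts on the tray.
- tray_cucumber: Green cucumber end standing on its flat face: diameter 36 up to 10 high, tapering to 29 at the top, 22 high. Origin: centre of the foot, z up. Starts on the tray.
- tray_carrot_2: Orange carrot end, a short cone frustum standing on its flat wide face: diameter 34 at the foot, 29 at the top, 24 high. Origin: centre of the foot, z up. Starts on the tray.
- stray_cucumber: Green cucumber end standing on its flat face: diameter 36 up to 10 high, tapering to 29 at the top, 22 high. Origin: centre of the foot, z up. Starts loose on the counter.
- stray_carrot: Orange carrot end, a short cone frustum standing on its flat wide face: diameter 34 at the foot, 29 at the top, 24 high. Origin: centre of the foot, z up. Starts loose on the counter.
- stray_cucumber_2: Green cucumber end standing on its flat face: diameter 36 up to 10 high, tapering to 29 at the top, 22 high. Origin: centre of the foot, z up. Starts loose on the counter.
- ramekin: White ceramic ramekin, open cup, rim diameter 84, 48 high. Stays. Origin: centre of its underside.
- salt_pot: Round wooden salt pot with a knob, diameter 80, 50 high. Stays. Origin: centre of its underside.
- spice_tin: Red spice tin, diameter 60, 65 high. Stays. Origin: centre of its underside.
- fork: Steel fork lying flat, 184 long along its x (tines towards +x), 24 wide, under 9 high. Stays. Origin: middle of its length, on the counter.
- rolling_pin: Clear acrylic rolling pin on two small black rubber rests, 230 long along its x, 50 wide, 44 high. Stays. Origin: under its middle, on the counter.
- bowl_lid: White snap lid of the bowl lying flat, diameter 178, 10 high. Stays. Origin: centre of its underside.
- mug: Blue mug, diameter 80, 85 high, handle towards its +y. Stays. Origin: centre of its underside.

How it is judged (in metres and radians):
On the way:
1. the tray is tipped, by 0.35 rad or more, with its mouth above the bowl (angle between tray's own z axis and vertical above 0.35 rad and horizontal distance between tray_mouth and bowl below 0.09 m and z of tray_mouth in the frame of bowl above 0.05 m), for 0.2 s.
At the end, for the whole second after the job is handed in: All six scraps lie at rest inside the bowl (within 80 mm of its axis and below its rim), the bowl is upright and at rest, and the tray stands upright (within 0.08 rad) and at rest on the cork mat, its centre within 45 mm of the mat's centre (horizontal distance between each of tray_carrot, tray_cucumber, tray_carrot_2, stray_cucumber, stray_carrot, stray_cucumber_2 and bowl below 0.08 m and z of tray_carrot in the frame of bowl between -0.005 and 0.07 m and linear speed of each of tray_carrot, tray_cucumber, tray_carrot_2, stray_cucumber, stray_carrot, stray_cucumber_2 below 0.05 m/s and z of tray_cucumber in the frame of bowl between -0.005 and 0.07 m and z of tray_carrot_2 in the frame of bowl between -0.005 and 0.07 m and z of stray_cucumber in the frame of bowl between -0.005 and 0.07 m and z of stray_carrot in the frame of bowl between -0.005 and 0.07 m and z of stray_cucumber_2 in the frame of bowl between -0.005 and 0.07 m and horizontal distance between tray and mat below 0.045 m and z of tray in the frame of mat below 0.012 m and angle between tray's own z axis and vertical below 0.08 rad and linear speed of each of tray, bowl below 0.03 m/s and angle between bowl's own z axis and vertical below 0.1 rad); the robot touches nothing.
It fails at once if a bystander (ramekin, salt pot, spice tin, fork, rolling pin, lid or mug) is moved more than 30 mm (distance of any of ramekin, salt_pot, spice_tin, fork, rolling_pin, bowl_lid, mug from where it was at the start of the episode above 0.03 m).
It fails at once if the bowl is pushed more than 50 mm (distance of bowl from where it was at the start of the episode above 0.05 m).
It fails at once if the bowl is tipped by more than 0.35 rad (angle between bowl's own z axis and vertical above 0.35 rad).
It also fails if it takes over 72 s, if anything falls off the work surface, if the arm or the gripper's body presses on something with over 40 N, if the wrist force passes 120 N, or if a joint passes its speed limit or range.

## Working session

There is one attempt and no reset: what is moved stays moved. The work goes in short steps, Python scripts to look and compute and a shell command to move; the robot and the scene stay as the last step left them, time stands still between calls to the robot, and variables do not carry over. Pictures are saved under pics/ and viewed, at most 12 in all, crops included, and the job is handed in when it is done.

```bash
mkdir -p pics; ls; cat > h.py <<'E'
import numpy as np,cv2
from rig import bot,viewer,workorder,models
def cap(n,f=None):
    im,d=viewer.capture(n)
    if f: cv2.imwrite('pics/'+f,im)
    return im,d,viewer.camera_info(n)
def pts(mask,d,ci):
    v,u=np.nonzero(mask&(d>0)); z=d[v,u]
    P=np.stack([(u-ci['cx'])*z/ci['fx'],(v-ci['cy'])*z/ci['fy'],z,np.ones_like(z)])
    return (np.linalg.inv(np.array(ci['world_to_cam']))@P)[:3].T
E
python3 - <<'E'
from h import *
np.set_printoptions(precision=3,suppress=True)
for n in ('top','scene'):
    im,d,ci=cap(n,n+'.png')
    for t in ['bowl','mat','tray','tray_grip','tray_mouth','tray_carrot','tray_cucumber','stray_cucumber','stray_carrot','ramekin','salt_pot','spice_tin','fork','rolling_pin','bowl_lid','mug']:
        if n=='scene' and t not in('bowl','mat','tray','tray_grip','tray_mouth','tray_carrot','stray_cucumber'):continue
        print(n,t,[(np.round(r['xyz'],3).tolist(),round(r['p'],2)) for r in models.tip_of(n,t)])
print(bot.read_state())
E
```

```text
pics
top bowl [([0.429, -0.228, -0.001], 0.95), ([0.67, 0.38, -0.002], 0.65)]
top mat []
top tray [([0.428, 0.233, 0.004], 0.79), ([0.672, 0.381, 0.002], 0.53), ([0.422, 0.194, 0.008], 0.52)]
top tray_grip [([0.431, 0.23, 0.093], 0.95), ([0.417, 0.246, 0.01], 0.38)]
top tray_mouth [([0.39, 0.284, 0.008], 0.64)]
top tray_carrot [([0.418, 0.247, 0.01], 0.63), ([0.421, 0.191, 0.007], 0.55)]
top tray_cucumber []
top stray_cucumber [([0.592, 0.03, 0.002], 0.66), ([0.501, -0.016, -0.002], 0.65)]
top stray_carrot [([0.61, 0.26, -0.0], 0.75), ([0.424, -0.229, -0.001], 0.31)]
top ramekin [([0.642, 0.181, -0.003], 0.96)]
top salt_pot [([0.636, -0.031, 0.004], 0.59)]
top spice_tin [([0.663, -0.265, -0.001], 0.69), ([0.466, 0.227, 0.01], 0.46)]
top fork [([0.411, -0.062, -0.0], 0.89), ([0.69, -0.403, -0.004], 0.4)]
top rolling_pin [([0.778, 0.025, 0.001], 0.8)]
top bowl_lid [([0.69, -0.402, -0.002], 0.76)]
top mug [([0.67, 0.383, 0.001], 0.78), ([0.432, 0.231, 0.095], 0.46), ([0.429, 0.233, 0.003], 0.26)]
scene bowl [([0.428, -0.228, -0.001], 0.86)]
scene mat []
scene tray [([0.43, 0.234, 0.008]
[... 221 characters left out ...]
], 0.85)]
scene tray_carrot [([0.422, 0.193, 0.007], 0.72), ([0.412, 0.247, 0.008], 0.59)]
scene stray_cucumber [([0.592, 0.031, -0.003], 0.53), ([0.499, -0.018, 0.003], 0.46)]
{'time_s': 1.25, 'joint_positions': array([ 64.945,  30.223,  82.087,   0.002,  67.688, -10.226]), 'qvel': array([-0.068, -0.134, -0.   , -0.061, -0.086,  0.046]), 'tau': array([ -0.   , -44.001, -17.698,   0.063,   0.05 ,  -0.   ]), 'position': array([0.16 , 0.604, 0.234]), 'tcp_rot': array([[-0.967,  0.256, -0.   ],
       [ 0.256,  0.967,  0.   ],
       [ 0.   ,  0.   , -1.   ]]), 'force': array([ 0.002, -0.013,  0.558]), 'moment': array([ 0.001, -0.001, -0.026]), 'grasp_force': 0.0, 'opening': 0.9990257565235133}
```

View pics/top.png

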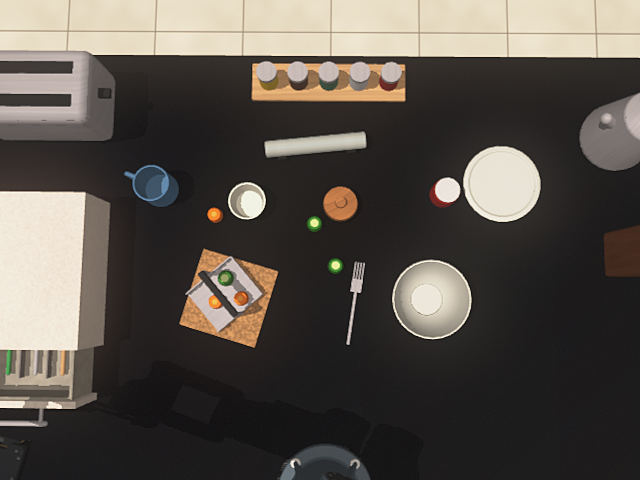

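View pics/scene.png

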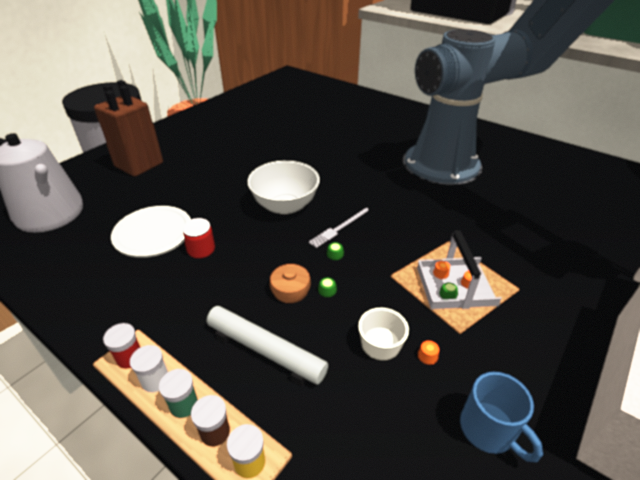

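```bash
python3 - <<'E'
from h import *
im,d,ci=cap('top')
P=pts(np.ones(d.shape,bool),d,ci); M=np.full((480*640,3),np.nan); 
v,u=np.nonzero(d>0); M=np.full((480,640,3),np.nan); M[v,u]=P
hsv=cv2.cvtColor(im,cv2.COLOR_BGR2HSV)
for n,lo,hi in [('green',(35,80,40),(85,255,255)),('orange',(5,150,120),(20,255,255))]:
    m=cv2.inRange(hsv,lo,hi); k,l,s,c=cv2.connectedComponentsWithStats(m)
    for i in range(1,k):
        if s[i,4]<60: continue
        Q=M[l==i]; zt=np.nanpercentile(Q[:,2],90); Q=Q[Q[:,2]>zt-.004]
        print(n,c[i].round(),s[i,4],'topcentre',np.round((np.nanmin(Q,0)+np.nanmax(Q,0))/2,3),'top z',round(zt,4))
# tray heights: bar, mat
g=models.outline_of('top','tray'); 
if g:
    Q=pts(g[0]['mask'],d,ci); B=Q[Q[:,2]>.085]; r=cv2.minAreaRect((B[:,:2]*1000).astype(np.float32)); print('bar',r,np.percentile(B[:,2],[10,50,90]))
g=models.outline_of('top','mat')
for x in g:
    Q=pts(x['mask'],d,ci); Q=Q[Q[:,2]<.02];print('mat',x['p'],cv2.minAreaRect((Q[:,:2]*1000).astype(np.float32)),np.median(Q[:,2]))
g=models.outline_of('top','bowl')
Q=pts(g[0]['mask'],d,ci);Q=Q[Q[:,2]>.068];print('bowl',(Q.min(0)+Q.max(0))/2,np.percentile(Q[:,2],90))
E
```

```text
green [314. 224.] 167 topcentre [0.593 0.027 0.025] top z 0.0243
green [335. 266.] 162 topcentre [ 0.499 -0.023  0.025] top z 0.0247
green [226. 278.] 140 topcentre [0.468 0.224 0.033] top z 0.0332
green [  8. 362.] 114 topcentre [0.279 0.696 0.039] top z 0.0389
orange [340. 203.] 880 topcentre [ 0.636 -0.032  0.048] top z 0.0448
orange [214. 215.] 158 topcentre [0.613 0.255 0.026] top z 0.0261
orange [241. 298.] 142 topcentre [0.424 0.19  0.036] top z 0.036
orange [214. 302.] 101 topcentre [0.416 0.243 0.066] top z 0.0355
bar ((432.62860107421875, 227.84786987304688), (119.53396606445312, 14.563486099243164), 40.94891357421875) [0.0956061  0.09992408 0.10335396]
mat 0.59 ((424.2170104980469, 219.33120727539062), (179.49807739257812, 179.07847595214844), 73.22311401367188) 0.004384264078767686
mat 0.46 ((412.6440734863281, 178.88169860839844), (0.5083410739898682, 5.937991142272949), 49.05729293823242) 0.016720646103708603
bowl [ 0.42592633 -0.2277846   0.07487779] 0.0769491660588336
```

The top view shows the bowl at pixel (432,300), the mat and tray at (228,298), with the tray mouth facing lower left. The strays are at (214,215), (314,224) and (335,266). The scene view agrees: carrot beside the ramekin at (429,352), cucumbers at (327,287) and (336,251). I'll check the tall box on the left, then work out the moves.

```bash
cat >> h.py <<'E'
from scipy.spatial.transform import Rotation as Ro
def yawR(a):
    y=np.array([np.cos(np.radians(a)),np.sin(np.radians(a)),0]); z=np.array([0,0,-1.]); return np.stack([np.cross(y,z),y,z],1)
def rel(p,R,s=None):
    s=s or bot.read_state(); R0=s['tcp_rot']
    return np.round(np.r_[R0.T@(np.array(p)-s['position']),Ro.from_matrix(R0.T@R).as_rotvec(degrees=True)],4).tolist()
E
python3 - <<'E'
from h import *
im,d,ci=cap('top')
for uv in [(50,270),(100,230),(30,350),(30,380),(50,100),(10,440)]:
    m=np.zeros(d.shape,bool); m[uv[1],uv[0]]=1; print(uv,pts(m,d,ci).round(3).tolist())
for n,p,a in [('carrot',(.6115,.257),21),('cuc1',(.5925,.029),35),('cuc2',(.5,-.02),0)]:
    print(n,rel([*p,.1],yawR(a)))
E
```

```text
(50, 270) [[0.478, 0.568, 0.138]]
(100, 230) [[0.571, 0.501, 0.055]]
(30, 350) [[0.305, 0.657, 0.022]]
(30, 380) [[0.239, 0.653, 0.022]]
(50, 100) [[0.824, 0.568, 0.18]]
(10, 440) [[0.18, 0.534, 0.317]]
carrot [-0.5254, -0.22, 0.1335, -0.0025, -0.001, 54.1707]
cuc1 [-0.5654, -0.4453, 0.1335, -0.0023, -0.0013, 40.1707]
cuc2 [-0.4885, -0.5163, 0.1335, -0.0027, -0.0006, 75.1707]
```

```bash
python3 -m jog '[[0.75,-0.525,-0.22,0,0,0,54.2],[0.75,-0.525,-0.22,0,0,0,54.2],[0.75,-0.525,-0.22,0,0,0,54.2],[0.75,-0.525,-0.22,0,0,0,54.2],[0.75,-0.525,-0.22,0,0,0,54.2],[0.75,-0.525,-0.22,0,0,0,54.2],[0.75,-0.525,-0.22,0,0,0,54.2],[0.75,-0.525,-0.22,0,0,0,54.2],[0.75,-0.525,-0.22,0,0,0,54.2],[0.75,-0.525,-0.22,0.05,0,0,54.2],[0.75,-0.525,-0.22,0.10,0,0,54.2],[0.75,-0.525,-0.22,0.10,0,0,54.2]]'
python3 - <<'E'
from h import *
im,d,ci=cap('wrist','w1.png')
print([(np.round(r['xyz'],3).tolist(),round(r['p'],2)) for r in models.tip_of('wrist','stray_carrot')])
print(bot.read_state()['position'],bot.read_state()['time_s'], rel([.6115,.257,.014],yawR(21)))
E
```

```text
time_s: 3.0
position: [0.6078, 0.2559, 0.1291]
tcp_rot: [[-0.357, 0.934, -0.011], [0.934, 0.357, -0.002], [0.001, -0.011, -1.0]]
force: [-0.4, -0.3, -0.1]
opening: 0.75
grasp_force: 0.0
[([0.612, 0.26, 0.002], 0.91)]
[0.61168507 0.25746987 0.13435815] 3.1 [-0.0004, -0.0004, 0.1204, 0.0512, 0.0047, -0.0159]
```

View pics/w1.png

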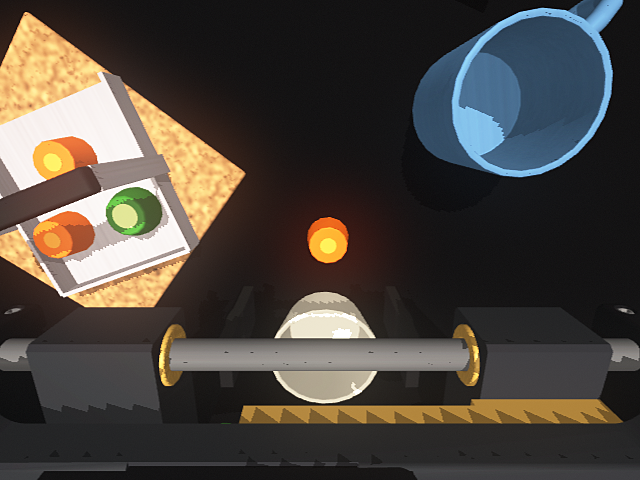

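The wrist view shows the carrot at (328,240), clear of the ramekin and lined up between the fingers. The network puts it within 3 mm of my estimate.

```bash
python3 -m jog '[[0.75,0,0.001,0.06,0,0,0],[0.75,0,0.001,0.11,0,0,0],[0.75,0,0.001,0.12,0,0,0],[0.75,0,0.001,0.12,0,0,0],[0,0,0.001,0.12,0,0,0],[0,0,0.001,0.12,0,0,0],[0,0,0.001,0.12,0,0,0],[0,0,0.001,0.12,0,0,0],[0,0,0.001,0.06,0,0,0],[0,0,0.001,0,0,0,0],[0,0,0.001,-0.04,0,0,0],[0,0,0.001,-0.04,0,0,0]]'
python3 - <<'E'
from h import *
print(rel([.427,-.228,.16],yawR(-28)),rel([.427,-.228,.16],yawR(21)))
E
```

```text
time_s: 4.6
position: [0.6147, 0.2582, 0.1781]
tcp_rot: [[-0.358, 0.934, 0.009], [0.934, 0.358, 0.002], [-0.001, 0.009, -1.0]]
force: [0.3, -0.2, -0.5]
opening: 0.359
grasp_force: 29.8
[-0.3868, -0.3494, 0.0154, 0.5138, -0.1549, 48.9735] [-0.3868, -0.3494, 0.0154, 0.5158, 0.0699, -0.0261]
```

```bash
python3 -m jog '[[0,-0.387,-0.35,0,0,0,0],[0,-0.387,-0.35,0,0,0,0],[0,-0.387,-0.35,0,0,0,0],[0,-0.387,-0.35,0,0,0,0],[0,-0.387,-0.35,0,0,0,0],[0,-0.387,-0.35,0,0,0,0],[0,-0.387,-0.35,0,0,0,0],[0,-0.387,-0.35,0,0,0,0],[0,-0.387,-0.35,0,0,0,0],[0,-0.387,-0.35,0.01,0,0,0],[0,-0.387,-0.35,0.06,0,0,0],[0,-0.387,-0.35,0.115,0,0,0],[0,-0.387,-0.35,0.115,0,0,0],[0.65,-0.387,-0.35,0.115,0,0,0],[0.65,-0.387,-0.35,0.115,0,0,0],[0.65,-0.387,-0.35,0.06,0,0,0],[0.65,-0.387,-0.35,0,0,0,0]]'
python3 - <<'E'
from h import *
print(rel([.5925,.029,.13],yawR(35)))
E
```

```text
time_s: 6.72
position: [0.4238, -0.229, 0.1763]
tcp_rot: [[-0.358, 0.934, 0.001], [0.934, 0.358, -0.001], [-0.001, 0.001, -1.0]]
force: [0.3, -1.0, -0.3]
opening: 0.635
grasp_force: 0.0
[0.1806, 0.2498, 0.0463, 0.0321, 0.0817, -14.0251]
```

```bash
python3 -m jog '[[0.75,0.18,0.25,0,0,0,-14],[0.75,0.18,0.25,0,0,0,-14],[0.75,0.18,0.25,0,0,0,-14],[0.75,0.18,0.25,0,0,0,-14],[0.75,0.18,0.25,0.02,0,0,-14],[0.75,0.18,0.25,0.046,0,0,-14],[0.75,0.18,0.25,0.046,0,0,-14],[0.75,0.18,0.25,0.046,0,0,-14]]'
python3 - <<'E'
from h import *
im,d,ci=cap('wrist')
print([(np.round(r['xyz'],3).tolist(),round(r['p'],2)) for r in models.tip_of('wrist','stray_cucumber')])
cap('top');print([(np.round(r['xyz'],3).tolist(),round(r['p'],2)) for r in models.tip_of('top','stray_carrot')])
print(bot.read_state()['position'],bot.read_state()['time_s'], rel([.5925,.029,.014],yawR(35)))
E
```

```text
time_s: 7.72
position: [0.5933, 0.0279, 0.1298]
tcp_rot: [[-0.573, 0.82, 0.003], [0.82, 0.573, -0.0], [-0.002, 0.002, -1.0]]
force: [0.3, -0.4, 0.0]
opening: 0.751
grasp_force: 0.0
[([0.504, -0.024, 0.0], 0.87), ([0.594, 0.03, -0.002], 0.72), ([0.64, 0.176, 0.002], 0.17)]
[([0.423, -0.226, 0.004], 0.46)]
[0.5932958  0.02758771 0.12903177] 7.925 [0.0018, -0.0, 0.115, 0.0996, 0.0941, -0.1021]
```

Carrot is in the bowl, and the cucumber is where I expected it.

```bash
python3 -m jog '[[0.75,0.001,0,0.06,0,0,0],[0.75,0.001,0,0.105,0,0,0],[0.75,0.001,0,0.115,0,0,0],[0.75,0.001,0,0.115,0,0,0],[0,0.001,0,0.115,0,0,0],[0,0.001,0,0.115,0,0,0],[0,0.001,0,0.115,0,0,0],[0,0.001,0,0.115,0,0,0],[0,0.001,0,0.06,0,0,0],[0,0.001,0,0,0,0,0],[0,0.001,0,-0.045,0,0,0],[0,0.001,0,-0.045,0,0,0]]'
python3 - <<'E'
from h import *
print(rel([.437,-.200,.175],yawR(35)))
E
```

```text
time_s: 9.43
position: [0.595, 0.029, 0.1768]
tcp_rot: [[-0.573, 0.819, 0.009], [0.819, 0.573, -0.001], [-0.006, 0.007, -1.0]]
force: [-0.1, -0.3, -0.2]
opening: 0.398
grasp_force: 30.0
[-0.0971, -0.2607, 0.0006, 0.392, 0.3633, -0.0171]
```

```bash
python3 -m jog '[[0,-0.097,-0.26,0,0,0,0],[0,-0.097,-0.26,0,0,0,0],[0,-0.097,-0.26,0,0,0,0],[0,-0.097,-0.26,0,0,0,0],[0,-0.097,-0.26,0,0,0,0],[0,-0.097,-0.26,0,0,0,0],[0,-0.097,-0.26,0.05,0,0,0],[0,-0.097,-0.26,0.09,0,0,0],[0,-0.097,-0.26,0.09,0,0,0],[0.6,-0.097,-0.26,0.09,0,0,0],[0.6,-0.097,-0.26,0.09,0,0,0],[0.65,-0.097,-0.26,0.05,0,0,0],[0.65,-0.097,-0.26,0,0,0,0]]'
python3 - <<'E'
from h import *
print(rel([.501,-.020,.13],yawR(0)))
E
```

```text
time_s: 11.05
position: [0.4346, -0.199, 0.1742]
tcp_rot: [[-0.573, 0.819, -0.0], [0.819, 0.573, 0.0], [0.0, -0.0, -1.0]]
force: [-0.1, -0.2, -0.2]
opening: 0.639
grasp_force: 0.0
[0.1086, 0.157, 0.0442, -0.0046, -0.0127, 34.9735]
```

```bash
python3 -m jog '[[0.75,0.108,0.157,0,0,0,35],[0.75,0.108,0.157,0,0,0,35],[0.75,0.108,0.157,0,0,0,35],[0.75,0.108,0.157,0.044,0,0,35],[0.75,0.108,0.157,0.044,0,0,35],[0.75,0.108,0.157,0.044,0,0,35]]'
python3 - <<'E'
from h import *
im,d,ci=cap('wrist')
print([(np.round(r['xyz'],3).tolist(),round(r['p'],2)) for r in models.tip_of('wrist','stray_cucumber')])
print(bot.read_state()['position'],bot.read_state()['time_s'], rel([.501,-.020,.014],yawR(0)))
E
```

```text
time_s: 11.8
position: [0.502, -0.0213, 0.1298]
tcp_rot: [[-0.001, 1.0, 0.002], [1.0, 0.001, -0.001], [-0.001, 0.002, -1.0]]
force: [-0.3, -0.3, 1.0]
opening: 0.746
grasp_force: 0.0
[([0.5, -0.022, -0.004], 0.84)]
[ 0.5023482  -0.02200401  0.13013265] 11.9 [0.0021, -0.0017, 0.1161, 0.1761, 0.0599, -0.0608]
```

```bash
python3 -m jog '[[0.75,0.001,0,0.06,0,0,0],[0.75,0.001,0,0.105,0,0,0],[0.75,0.001,0,0.116,0,0,0],[0.75,0.001,0,0.116,0,0,0],[0,0.001,0,0.116,0,0,0],[0,0.001,0,0.116,0,0,0],[0,0.001,0,0.116,0,0,0],[0,0.001,0,0.116,0,0,0],[0,0.001,0,0.06,0,0,0],[0,0.001,0,0,0,0,0],[0,0.001,0,-0.045,0,0,0],[0,0.001,0,-0.045,0,0,0]]'
python3 - <<'E'
from h import *
print(rel([.42,-.255,.175],yawR(0)))
E
```

```text
time_s: 13.4
position: [0.5039, -0.0202, 0.1771]
tcp_rot: [[0.0, 1.0, 0.008], [1.0, -0.0, -0.002], [-0.002, 0.008, -1.0]]
force: [-0.3, -0.1, -0.3]
opening: 0.395
grasp_force: 30.0
[-0.2348, -0.0838, 0.0019, 0.4809, 0.1274, -0.0094]
```

```bash
python3 -m jog '[[0,-0.235,-0.084,0,0,0,0],[0,-0.235,-0.084,0,0,0,0],[0,-0.235,-0.084,0,0,0,0],[0,-0.235,-0.084,0,0,0,0],[0,-0.235,-0.084,0,0,0,0],[0,-0.235,-0.084,0,0,0,0],[0,-0.235,-0.084,0.05,0,0,0],[0,-0.235,-0.084,0.09,0,0,0],[0,-0.235,-0.084,0.09,0,0,0],[0.6,-0.235,-0.084,0.09,0,0,0],[0.6,-0.235,-0.084,0.09,0,0,0],[0.65,-0.235,-0.084,0.05,0,0,0],[0.65,-0.235,-0.084,0,0,0,0]]'
python3 - <<'E'
from h import *
print(rel([.43,.231,.22],yawR(-49)))
E
```

```text
time_s: 15.02
position: [0.4172, -0.2545, 0.1752]
tcp_rot: [[0.0, 1.0, -0.0], [1.0, -0.0, 0.0], [0.0, -0.0, -1.0]]
force: [-0.0, 0.5, 0.8]
opening: 0.638
grasp_force: 0.0
[0.4855, 0.0126, -0.0447, -0.0111, -0.0068, 48.9756]
```

```bash
python3 -m jog '[[0.65,0.485,0.015,-0.045,0,0,49],[0.65,0.485,0.015,-0.045,0,0,49],[0.65,0.485,0.015,-0.045,0,0,49],[0.65,0.485,0.015,-0.045,0,0,49],[0.65,0.485,0.015,-0.045,0,0,49],[0.65,0.485,0.015,-0.045,0,0,49],[0.65,0.485,0.015,-0.045,0,0,49],[0.65,0.485,0.015,-0.045,0,0,49],[0.65,0.485,0.015,-0.045,0,0,49],[0.65,0.485,0.015,-0.045,0,0,49],[0.65,0.485,0.015,-0.045,0,0,49]]'
python3 - <<'E'
from h import *
im,d,ci=cap('wrist','w2.png')
print([(np.round(r['xyz'],3).tolist(),round(r['p'],2)) for r in models.tip_of('wrist','tray_grip')])
Q=pts(np.ones(d.shape,bool),d,ci); Q=Q[(Q[:,2]>.085)&(Q[:,2]<.11)&(np.hypot(Q[:,0]-.43,Q[:,1]-.23)<.08)]
print(len(Q)); 
if len(Q)>50: print(cv2.minAreaRect((Q[:,:2]*1000).astype(np.float32)),np.percentile(Q[:,2],[5,50,95]))
cap('top','t2.png')
for t in('stray_cucumber','stray_carrot','tray_grip','bowl'):print(t,[(np.round(r['xyz'],3).tolist(),round(r['p'],2)) for r in models.tip_of('top',t)])
s=bot.read_state();print(s['position'],s['time_s'],s['joint_positions'])
print(rel([.4305,.229,.085],yawR(-49)))
E
```

```text
time_s: 16.4
position: [0.4324, 0.2296, 0.2192]
tcp_rot: [[0.755, 0.656, 0.001], [0.656, -0.755, -0.0], [0.0, 0.001, -1.0]]
force: [-0.2, -0.3, -1.1]
opening: 0.651
grasp_force: 0.0
[([0.424, 0.194, 0.01], 0.41)]
2598
((432.31591796875, 231.19786071777344), (119.63724517822266, 13.997607231140137), 40.89882278442383) [0.09839537 0.09988239 0.10108981]
stray_cucumber [([0.426, -0.246, 0.021], 0.72), ([0.437, -0.198, 0.018], 0.54)]
stray_carrot [([0.426, -0.227, 0.003], 0.59)]
tray_grip [([0.434, 0.228, 0.093], 0.86)]
bowl [([0.424, -0.229, 0.001], 0.95)]
[0.4327446  0.22950639 0.21850787] 16.75 [ 1.48435824e+01  2.11037498e+01  1.02061196e+02 -3.13790919e-03
  5.68522996e+01  6.39573297e+01]
[-0.002, -0.0011, 0.1335, -0.0052, 0.0166, -0.112]
```

View pics/w2.png

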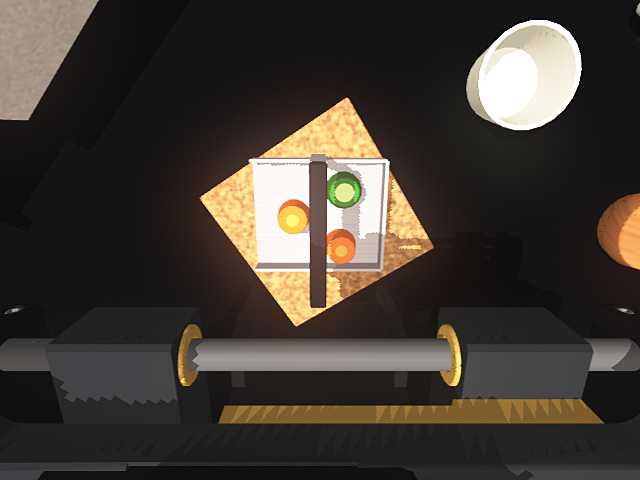

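View pics/t2.png

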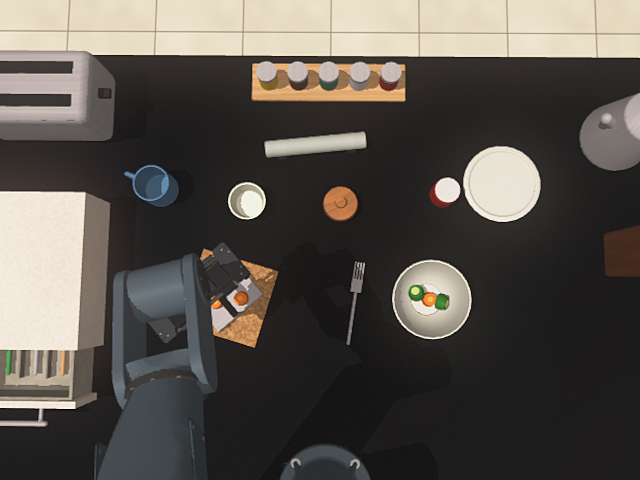

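The wrist view shows the bar between the fingers at (318,230), the mouth to the left, and one carrot at (293,217) near it. The top view shows all three strays in the bowl at (430,300). Next I grip the bar, lift, and lean the tray back slightly.

```bash
python3 -m jog '[[0.65,0,0,0.05,0,0,0],[0.65,0,0,0.1,0,0,0],[0.65,0,0,0.133,0,0,0],[0.65,0,0,0.133,0,0,0],[0,0,0,0.133,0,0,0],[0,0,0,0.133,0,0,0],[0,0,0,0.133,0,0,0],[0,0,0,0.133,0,0,0],[0,0,0,0.133,0,0,0],[0,0,0,0.128,0,0,0],[0,0,0,0.118,0,0,0],[0,0,0,0.1,2,0,0],[0,0,0,0.08,4,0,0],[0,0,0,0.055,6,0,0],[0,0,0,0.03,8,0,0],[0,0,0,0.005,10,0,0],[0,0,0,-0.015,10,0,0],[0,0,0,-0.03,10,0,0],[0,0,0,-0.03,10,0,0]]'
python3 - <<'E'
from h import *
cap('scene','s2.png')
s=bot.read_state();print(s['position'],s['time_s'],s['joint_positions'])
# grip target at pour: mouth 25mm outward of bowl centre, bar beyond, z mouth .11
x=s['tcp_rot'][:,0]
u=np.array([x[1],-x[0],0]);u/=np.linalg.norm(u);b=np.array([.425,-.228,0])
for th in (-10,0,20,35,50,60):
    t=np.radians(th);c,sn=np.cos(t),np.sin(t)
    R=yawR(-49)@Ro.from_rotvec([-th,0,0],degrees=True).as_matrix()
    mouth=b+.03*u+[0,0,.115]
    bar=mouth-(u*(-.065*c+.084*sn)+np.array([0,0,1])*(-.065*sn-.084*c))
    tcp=bar+.008*R[:,2]
    print(th,tcp.round(3),rel(tcp,R))
E
```

```text
time_s: 19.12
position: [0.4332, 0.2303, 0.2498]
tcp_rot: [[0.755, 0.646, -0.111], [0.656, -0.743, 0.131], [0.003, -0.172, -0.985]]
force: [-0.1, -0.2, -2.9]
opening: 0.155
grasp_force: 30.0
[0.43254627 0.23014239 0.24895966] 19.175 [ 9.62562776 20.06700457 98.49937009  9.25957372 66.88195969 54.59104138]
-10 [ 0.495 -0.309  0.179] [-0.3062, 0.4535, -0.0083, 0.0495, -0.05, -0.0089]
0 [ 0.487 -0.3    0.191] [-0.3062, 0.4393, -0.0185, -9.9505, -0.0491, -0.0133]
20 [ 0.468 -0.277  0.209] [-0.3062, 0.4068, -0.0307, -29.9505, -0.0465, -0.0218]
35 [ 0.451 -0.258  0.215] [-0.3062, 0.3807, -0.0321, -44.9505, -0.0439, -0.0281]
50 [ 0.434 -0.238  0.214] [-0.3062, 0.3552, -0.0267, -59.9505, -0.0407, -0.0343]
60 [ 0.423 -0.225  0.209] [-0.3062, 0.3393, -0.0195, -69.9505, -0.0382, -0.0384]
```

View pics/s2.png

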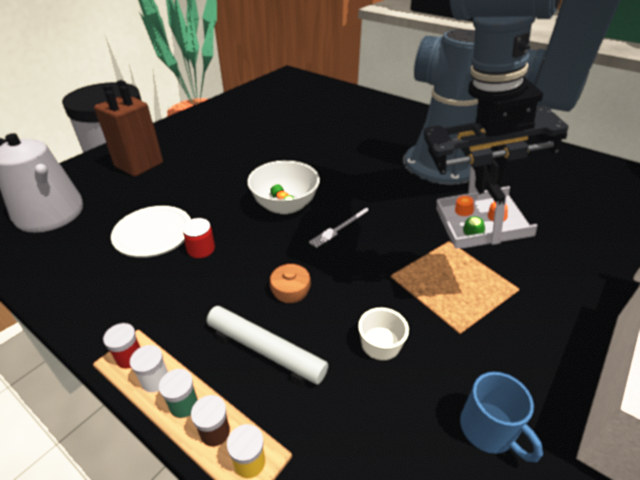

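The scene view shows the tray held above the mat with all three pieces on board, at (485,215). I'll carry it smoothly to the bowl.

```bash
python3 -m jog '[[0,-0.006,0.008,0,0,0,0],[0,-0.017,0.025,0,0,0,0],[0,-0.034,0.050,0,0,0,0],[0,-0.056,0.083,0,0,0,0],[0,-0.081,0.120,0,0,0,0],[0,-0.106,0.157,0,0,0,0],[0,-0.131,0.195,0,0,0,0],[0,-0.157,0.232,0,0,0,0],[0,-0.182,0.270,-0.01,0,0,0],[0,-0.207,0.307,-0.02,0,0,0],[0,-0.232,0.344,-0.03,0,0,0],[0,-0.254,0.377,-0.03,0,0,0],[0,-0.274,0.406,-0.03,0,0,0],[0,-0.288,0.427,-0.03,0,0,0],[0,-0.299,0.443,-0.03,0,0,0],[0,-0.306,0.453,-0.03,0,0,0],[0,-0.306,0.453,-0.03,0,0,0],[0,-0.306,0.453,-0.03,0,0,0]]'
python3 - <<'E'
from h import *
cap('scene','s3.png'); print('mouth',[(np.round(r['xyz'],3).tolist(),round(r['p'],2)) for r in models.tip_of('scene','tray_mouth')])
s=bot.read_state();print(s['position'],s['time_s'],s['joint_positions'])
u=np.array([.656,-.755,0]);b=np.array([.425,-.228,0])
R0=s['tcp_rot'];bar=s['position']-.008*R0[:,2];tz=-R0[:,2];print('mouth est',bar-.084*tz-.065*R0[:,1])
for th in (0,20,35,50,60,70):
    t=np.radians(th);c,sn=np.cos(t),np.sin(t)
    R=yawR(-49)@Ro.from_rotvec([-th,0,0],degrees=True).as_matrix()
    mouth=b+.03*u+[0,0,.115]
    bar=mouth-(u*(-.065*c+.084*sn)+np.array([0,0,1])*(-.065*sn-.084*c))
    print(th,rel(bar+.008*R[:,2],R))
E
```

```text
time_s: 21.42
position: [0.4974, -0.31, 0.1995]
tcp_rot: [[0.755, 0.646, -0.114], [0.656, -0.743, 0.132], [0.0, -0.175, -0.985]]
force: [0.7, -0.1, -2.5]
opening: 0.154
grasp_force: 30.0
mouth [([0.443, -0.253, 0.135], 0.66)]
[ 0.49748089 -0.31004784  0.19966572] 21.525 [-43.35273533  33.4723093   82.67819945   1.02637535  73.8345116
   5.23958662]
mouth est [ 0.44677727 -0.2517749   0.13614873]
0 [-0.0009, -0.0127, 0.0111, -10.0306, -0.0069, 0.0357]
20 [-0.0009, -0.0453, -0.0011, -30.0306, -0.0131, 0.0343]
35 [-0.0008, -0.0713, -0.0025, -45.0306, -0.0177, 0.0328]
50 [-0.0008, -0.0969, 0.0029, -60.0306, -0.0223, 0.0308]
60 [-0.0008, -0.1127, 0.0102, -70.0306, -0.0253, 0.0292]
70 [-0.0008, -0.1271, 0.02, -80.0306, -0.0283, 0.0274]
```

View pics/s3.png

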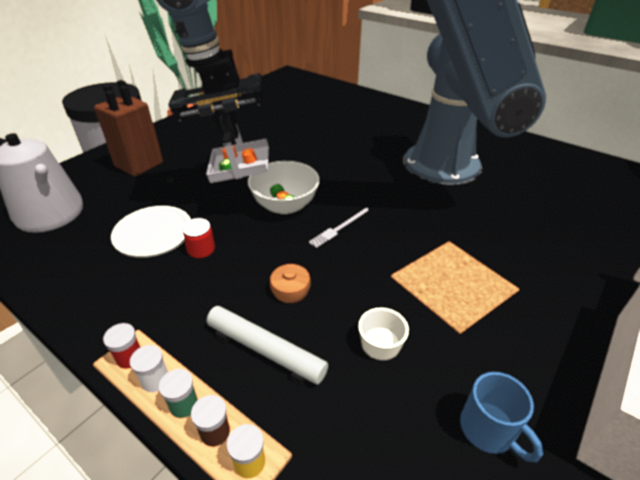

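The scene view shows the tray with its mouth over the bowl's far side, at (250,165), and three pieces still on it. I'll tip it gradually.

```bash
python3 -m jog '[[0,-0.001,-0.006,0.005,-5,0,0],[0,-0.001,-0.013,0.011,-10,0,0],[0,-0.001,-0.021,0.008,-15,0,0],[0,-0.001,-0.029,0.005,-20,0,0],[0,-0.001,-0.037,0.002,-25,0,0],[0,-0.001,-0.045,-0.001,-30,0,0],[0,-0.001,-0.049,-0.001,-32.5,0,0],[0,-0.001,-0.054,-0.002,-35,0,0],[0,-0.001,-0.058,-0.002,-37.5,0,0],[0,-0.001,-0.062,-0.002,-40,0,0],[0,-0.001,-0.067,-0.002,-42.5,0,0],[0,-0.001,-0.071,-0.002,-45,0,0],[0,-0.001,-0.071,-0.002,-45,0,0],[0,-0.001,-0.080,-0.001,-50,0,0],[0,-0.001,-0.088,0.001,-55,0,0],[0,-0.001,-0.097,0.003,-60,0,0],[0,-0.001,-0.097,0.003,-60,0,0],[0,-0.001,-0.097,0.003,-60,0,0]]'
python3 - <<'E'
from h import *
cap('scene','s4.png')
s=bot.read_state();print(s['position'],s['time_s'],s['joint_positions'],s['force'])
R=s['tcp_rot'];bar=s['position']-.008*R[:,2];print('mouth est',bar+.084*R[:,2]-.065*R[:,1],'tilt',np.degrees(np.arccos(-R[2,2])))
cap('top')
for t in('stray_cucumber','stray_carrot','bowl'):print(t,[(np.round(r['xyz'],3).tolist(),round(r['p'],2)) for r in models.tip_of('top',t)])
E
```

```text
time_s: 23.78
position: [0.4489, -0.2408, 0.288]
tcp_rot: [[0.759, 0.464, 0.457], [0.651, -0.535, -0.539], [-0.006, 0.706, -0.708]]
force: [0.1, 0.4, -2.1]
opening: 0.159
grasp_force: 30.0
[ 0.44890294 -0.2410321   0.2876798 ] 23.825 [-34.64651424  10.45502973 124.1249362  -81.9398438   10.6905606
  92.12474238] [ 0.40374582  0.96844319 -1.53575741]
mouth est [ 0.4534134  -0.24719626  0.18796692] tilt 44.90748437517404
stray_cucumber [([0.441, -0.204, 0.01], 0.58)]
stray_carrot []
bowl [([0.429, -0.228, -0.0], 0.92)]
```

View pics/s4.png

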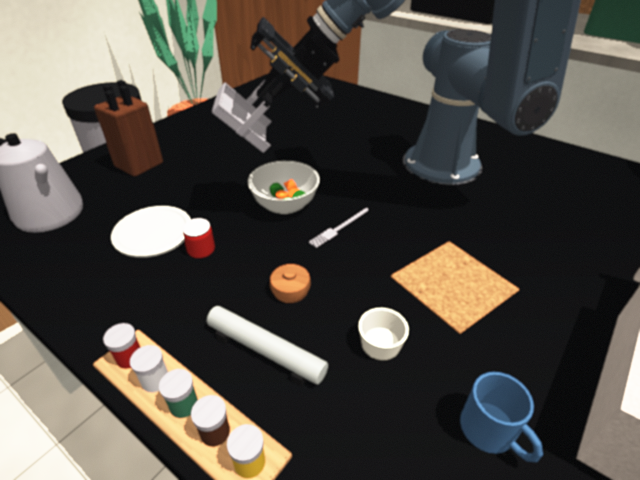

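The scene view shows the tray hanging tipped at (243,118) and empty inside, with the pieces heaped in the bowl at (285,190). The wrist came near its singularity and stopped at 45°, so I'll ease back carefully.

```bash
python3 -m jog '[[0,0,0,0,3,0,0],[0,0,0,0,8,0,0],[0,0,0,0,14,0,0],[0,0,0,0,20,0,0],[0,0,0,0,20,0,0]]'
python3 - <<'E'
from h import *
s=bot.read_state();print(s['position'],s['time_s'],s['joint_positions'],s['force']);R=s['tcp_rot'];print('tilt',np.degrees(np.arccos(-R[2,2])))
for th in (10,0): print(rel([.44,-.24,.30],yawR(-49)@Ro.from_rotvec([-th,0,0],degrees=True).as_matrix()))
E
```

```text
time_s: 24.65
position: [0.4489, -0.2405, 0.2872]
tcp_rot: [[0.758, 0.594, 0.268], [0.652, -0.688, -0.318], [-0.004, 0.416, -0.909]]
force: [0.0, -0.5, -2.3]
opening: 0.159
grasp_force: 30.0
[ 0.4489351  -0.24051354  0.28721716] 24.65 [-37.83576115  10.14904427 110.54210474  -8.60267778  35.49425079
  17.38075779] [ 0.02902209 -0.53456406 -2.31200163]
tilt 24.599541346700533
[-0.0065, -0.0003, -0.0142, 14.5975, 0.3407, -0.2258]
[-0.0065, -0.0003, -0.0142, 24.5975, 0.3213, -0.2559]
```

```bash
python3 -m jog '[[0,0,0,0,6,0,0],[0,0,0,0,12,0,0],[0,0,0,0,18,0,0],[0,0,0,0,24.6,0,-0.2],[0,0,0,0,24.6,0,-0.2]]'
python3 - <<'E'
from h import *
im,d,ci=cap('top','t3.png'); cv2.imwrite('pics/t3c.png',cv2.resize(im[200:400,330:530],(600,600)))
for t in('stray_cucumber','stray_carrot','bowl'):print(t,[(np.round(r['xyz'],3).tolist(),round(r['p'],2)) for r in models.tip_of('top',t)])
g=models.outline_of('top','mat')
for x in g[:2]:
    Q=pts(x['mask'],d,ci); print('mat',x['p'],cv2.minAreaRect((Q[:,:2]*1000).astype(np.float32)),np.median(Q[:,2]))
print(rel([.424,.219,.20],yawR(-49)),bot.read_state()['time_s'],bot.read_state()['tcp_rot'])
E
```

```text
time_s: 25.28
position: [0.4499, -0.2428, 0.2871]
tcp_rot: [[0.758, 0.653, -0.001], [0.652, -0.758, -0.009], [-0.007, 0.007, -1.0]]
force: [-0.3, 1.0, -1.5]
opening: 0.159
grasp_force: 30.0
stray_cucumber [([0.44, -0.202, 0.013], 0.37), ([0.406, -0.194, 0.211], 0.2)]
stray_carrot []
bowl []
mat 0.76 ((424.439208984375, 219.68548583984375), (180.97073364257812, 180.77687072753906), 73.93787384033203) 0.004486159072793705
mat 0.33 ((416.7552185058594, -61.334590911865234), (27.299560546875, 178.4520263671875), 77.84344482421875) 0.004880754398641218
[0.2825, -0.3635, 0.0838, 0.2929, 0.388, -0.1715] 25.525 [[ 0.75666381  0.65380176 -0.00176932]
 [ 0.65376917 -0.75664855 -0.00829694]
 [-0.00676331  0.00512127 -0.99996401]]
```

View pics/t3.png

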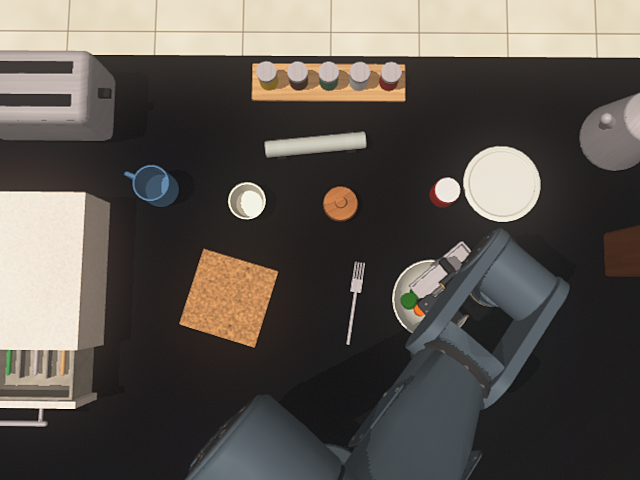

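The top view shows the empty mat at (228,298), with the bowl mostly hidden under the arm at (430,300). I'll carry the tray home.

```bash
python3 -m jog '[[0,0.03,-0.04,0,0.3,0.4,-0.2],[0,0.06,-0.08,0,0.3,0.4,-0.2],[0,0.095,-0.122,0,0.3,0.4,-0.2],[0,0.13,-0.167,0,0.3,0.4,-0.2],[0,0.165,-0.212,0,0.3,0.4,-0.2],[0,0.2,-0.257,0,0.3,0.4,-0.2],[0,0.235,-0.302,0.02,0.3,0.4,-0.2],[0,0.265,-0.341,0.05,0.3,0.4,-0.2],[0,0.2825,-0.3635,0.084,0.3,0.4,-0.2],[0,0.2825,-0.3635,0.084,0.3,0.4,-0.2],[0,0.2825,-0.3635,0.084,0.3,0.4,-0.2]]'
python3 - <<'E'
from h import *
im,d,ci=cap('top','t4.png'); c=cv2.resize(im[240:360,370:490],(600,600),interpolation=cv2.INTER_CUBIC); cv2.imwrite('pics/t4c.png',c)
for t in('stray_cucumber','stray_carrot','bowl'):print(t,[(np.round(r['xyz'],3).tolist(),round(r['p'],2)) for r in models.tip_of('top',t)])
im,d,ci=cap('wrist'); Q=pts(np.ones(d.shape,bool),d,ci); s=bot.read_state();R=s['tcp_rot']
L=(Q-s['position'])@R  # tool frame
m=(abs(L[:,0])<.05)&(abs(L[:,1])<.06)&(L[:,2]>.055)&(L[:,2]<.095); A=L[m]
f=np.linalg.lstsq(np.c_[A[:,:2],np.ones(len(A))],A[:,2],rcond=None)[0]; print('floor slope in tool x,y, depth',f,len(A))
print(s['position'],s['time_s'],rel([.424,.219,.085],yawR(-49)))
E
```

```text
time_s: 26.9
position: [0.4251, 0.218, 0.2006]
tcp_rot: [[0.754, 0.657, 0.002], [0.657, -0.754, -0.0], [0.001, 0.001, -1.0]]
force: [0.7, -0.7, -2.5]
opening: 0.157
grasp_force: 30.0
stray_cucumber [([0.425, -0.25, 0.025], 0.54), ([0.439, -0.201, 0.009], 0.51)]
stray_carrot []
bowl [([0.426, -0.228, -0.001], 0.86)]
floor slope in tool x,y, depth [ 0.00139095 -0.00253341  0.07763317] 16698
[0.42582734 0.21747374 0.20099963] 27.15 [-0.0007, -0.0025, 0.116, 0.085, -0.145, -0.0799]
```

View pics/t4c.png

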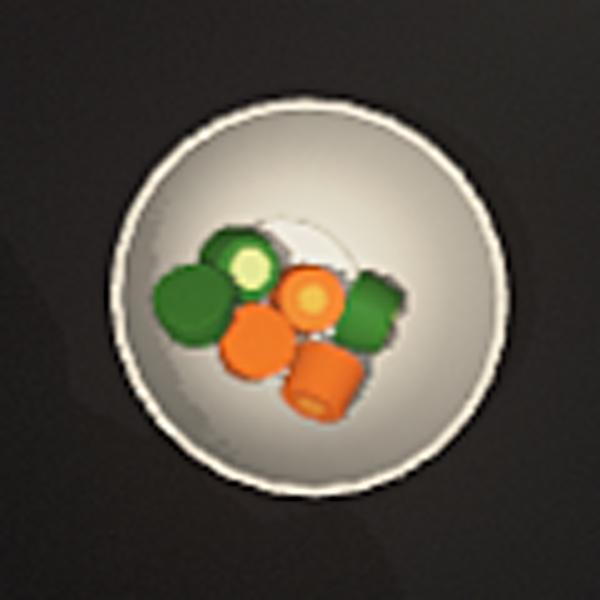

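The crop shows all six pieces inside the bowl: three green, three orange. The tray is level in the grip, so I'll set it down.

```bash
python3 -m jog '[[0,-0.001,-0.0025,0.03,0,0,0],[0,-0.001,-0.0025,0.07,0,0,0],[0,-0.001,-0.0025,0.095,0,0,0],[0,-0.001,-0.0025,0.106,0,0,0],[0,-0.001,-0.0025,0.111,0,0,0],[0,-0.001,-0.0025,0.113,0,0,0],[0,-0.001,-0.0025,0.114,0,0,0],[0,-0.001,-0.0025,0.115,0,0,0],[0,-0.001,-0.0025,0.115,0,0,0]]'
```

```text
time_s: 28.28
position: [0.4233, 0.2195, 0.0859]
tcp_rot: [[0.754, 0.656, 0.002], [0.656, -0.754, 0.0], [0.002, 0.001, -1.0]]
force: [-0.8, -0.2, 5.3]
opening: 0.156
grasp_force: 30.0
```

Contact felt (+5 N). I'll release slowly and retreat straight up.

```bash
python3 -m jog '[[0.25,0,0,0,0,0,0],[0.5,0,0,0,0,0,0],[0.65,0,0,0,0,0,0],[0.65,0,0,0,0,0,0],[0.65,0,0,-0.04,0,0,0],[0.65,0,0,-0.1,0,0,0],[0.65,0,0,-0.16,0,0,0],[0.65,0,0,-0.16,0,0,0]]'
python3 -m jog '[[0.65,0.05,-0.04,-0.04,0,0,0],[0.65,0.1,-0.08,-0.04,0,0,0],[0.65,0.1,-0.13,-0.04,0,0,0],[0.65,0.1,-0.13,-0.04,0,0,0]]'
python3 - <<'E'
from h import *
im,d,ci=cap('top','t5.png')
for t in('tray','tray_grip','bowl','ramekin','fork'):print(t,[(np.round(r['xyz'],3).tolist(),round(r['p'],2)) for r in models.tip_of('top',t)][:2])
cap('scene','s5.png');print([(np.round(r['xyz'],3).tolist(),round(r['p'],2)) for r in models.tip_of('scene','tray')][:2])
Q=pts(np.ones(d.shape,bool),d,ci); q=Q[np.hypot(Q[:,0]-.426,Q[:,1]+.228)<.065]; print('max z in bowl',np.percentile(q[:,2],[50,95,99.5]))
B=Q[(Q[:,2]>.085)&(Q[:,2]<.11)&(np.hypot(Q[:,0]-.424,Q[:,1]-.22)<.08)]
if len(B)>30: print(cv2.minAreaRect((B[:,:2]*1000).astype(np.float32)),np.percentile(B[:,2],[5,50,95]))
s=bot.read_state();print(s['time_s'],s['force'],s['position'])
E
```

```text
time_s: 29.28
position: [0.4257, 0.2203, 0.2495]
tcp_rot: [[0.754, 0.656, 0.012], [0.656, -0.754, 0.003], [0.011, 0.006, -1.0]]
force: [0.6, 0.2, -0.9]
opening: 0.651
grasp_force: 0.0
time_s: 29.78
position: [0.4098, 0.3857, 0.2832]
tcp_rot: [[0.751, 0.661, -0.003], [0.661, -0.751, -0.001], [-0.002, -0.001, -1.0]]
force: [0.8, -0.4, -0.3]
opening: 0.652
grasp_force: 0.0
tray [([0.419, 0.22, 0.006], 0.78), ([0.411, -0.064, 0.002], 0.52)]
tray_grip [([0.422, 0.219, 0.096], 0.97)]
bowl [([0.666, -0.268, 0.002], 0.73), ([0.428, -0.227, -0.001], 0.59)]
ramekin [([0.645, 0.182, -0.003], 0.9)]
fork [([0.412, -0.062, -0.0], 0.95)]
[([0.777, 0.03, 0.0], 0.61), ([0.421, 0.222, 0.008], 0.59)]
max z in bowl [0.02755613 0.04632634 0.0546144 ]
((423.51361083984375, 216.68258666992188), (120.02909851074219, 15.000616073608398), 41.045135498046875) [0.09327076 0.10006297 0.10440992]
30.175 [ 0.4225563  -0.18289111  0.13999537] [0.41338006 0.38198099 0.28483659]
```

View pics/s5.png

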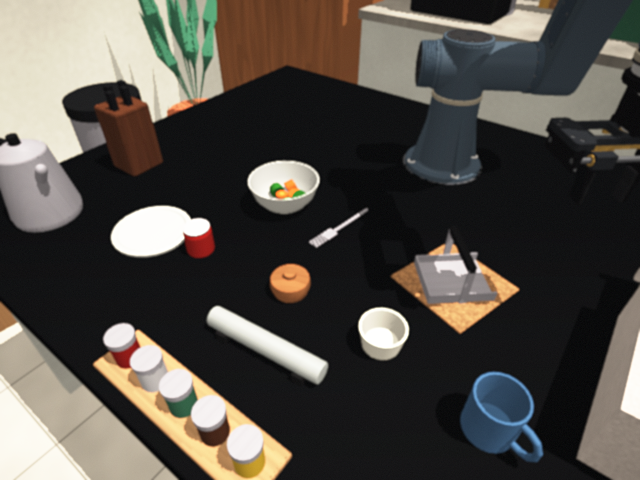

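The scene view shows the empty tray upright mid-mat at (457,275), the scraps in the bowl at (285,190), and everything else where it was. I'm handing it in.

```bash
python3 -c "
from rig import workorder
print(workorder.hand_in())"
```

```text
the job is handed in; nothing more can be done
None
```

I handed the job in at about 30 s with all six scraps in the bowl, the empty tray upright within a few millimetres of the mat's centre, and nothing else visibly disturbed; no verdict came back.

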